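Release the spring catch and push the organizer's top tray home

TASK

The top tray of the bamboo organizer is stuck part-way out because a red spring catch stands up in its path. With a fingertip press the catch's long red paddle down and, keeping it down, push the tray's green side block so that the tray slides in over the catch, all the way home; then let go so that the catch springs back up and locks the tray. Only press and push, without forcing or gripping anything, and leave the sugar bowl, cup, jam jar and teaspoon where they are.

Things in the scene. Friction and masses are not known exactly. Their poses are not given: they have to be found in the camera images.
- organizer: Three-tier bamboo organizer, fixed on the bar. Origin on the bar under it; own x = direction in which the tray is pushed in, y left, z up. Top deck 125 mm up, x -150 to 130, y -145 to 180 mm in its frame. Top tray 240 x 160 mm, walls to 40 mm above the deck; its right wall's outer face is at y -80. Right of that, y -80 to -145, is the lane with the catch and the tray's side block.
- tray (a joint): How far the top tray is pulled out, m: 0 = home (hard stop), max 0.09. Slides along the organizer's x, friction 1.5 N, stays where left. With the catch up it cannot go in past 0.035, where its block's nose meets the tooth. From 0.035 to 0.006 the nose is over the tooth, which cannot rise; below 0.006 the tooth springs up behind the nose and locks the tray.
- push_face (a point): Centre of the face to push on the tray's green side block; faces the organizer's -x (to the robot), moves with the tray. 32 mm above the deck, y -115 mm in the organizer's frame, over the paddle's mid-line. The face is 55 mm wide (y -80 to -135) and reaches 19 to 45 mm above the deck, 5 mm clear of the raised paddle, which runs on beneath it. The block is 95 mm long from here to its nose.
- catch (a joint): How far the red spring catch is pressed down, m: 0 = up, 0.010 = bottomed. The spring takes 3 N at the start and 6 N at the bottom. At least 0.007 is needed for the block to pass over the tooth.
- paddle (a point): Centre of the top of the catch's red paddle: flat strip 215 mm long (organizer's x -140 to 75 mm), 36 mm wide, top 14 mm above the deck when up; the point moves with it. It goes straight down as one piece wherever pressed. A steel tooth 15 mm long stands 12 mm above its far end (x 60 to 75). The free strip between near end and push face is where a fingertip presses.
- sugar_bowl: White ceramic sugar bowl with lid, 74 mm wide, 80 mm tall, standing on the left part of the organizer's top deck. Origin under its centre. Leave alone.
- cup: Blue plastic cup, 76 mm wide, 95 mm tall, on the bar beside the organizer. Origin under its centre. Leave alone.
- jam_jar: Closed glass jam jar, 68 mm wide, 100 mm tall, on the bar beside the organizer. Origin under its centre. Leave alone.
- teaspoon: Steel teaspoon, 140 mm long, lying on the bar left of the organizer. Leave alone.

How it is judged (in metres and radians):
On the way, in this order (a step that is already met when the one before it is completed fails the run):
1. the catch is pressed down while the tray is still out in front of it (value of joint catch above 0.007 m and value of joint tray above 0.036 m), for 0.1 s.
2. the tray slides over the catch while fingers hold the catch down (value of joint each of catch, tray above 0.006 m and value of joint tray below 0.032 m and contact force between the fingers and organizer above 1.5 N), for 0.05 s.
At the end, for the whole second after the job is handed in: The tray is home and at rest (within 6 mm of its stop), the catch is up again behind the block's nose (within 2 mm), and the sugar bowl, cup, jam jar and teaspoon are within 20 mm of where they stood (value of joint tray below 0.006 m and value of joint catch below 0.002 m and velocity of joint tray between -0.005 and 0.005 m/s and not (distance of any of sugar_bowl, cup, jam_jar, teaspoon from where it was at the start of the episode above 0.02 m)); the robot touches nothing.
It fails at once if a bystander is moved by more than 20 mm, lifted or knocked over (distance of any of sugar_bowl, cup, jam_jar, teaspoon from where it was at the start of the episode above 0.02 m or angle between any of sugar_bowl, cup, jam_jar's own z axis and vertical above 0.35 rad).
It fails at once if the organizer, its tray or its catch is forced or squeezed with more than 45 N (contact force between the fingers and organizer above 45 N).
It also fails if it takes over 38 s, if anything falls off the work surface, if the arm or the gripper's body presses on something with over 40 N, if the wrist force passes 120 N, or if a joint passes its speed limit or range.

ROBOT

A 6-joint arm with a two-finger parallel gripper is mounted at the origin on the work surface. World frame = base frame: x ahead of the robot, y to its left, z up, the work surface at z = 0. Lengths are in mm, angles in rad, forces in N, time in s.
With the tool pointing down it reaches from about 375 to 900 mm from the base axis. Payload 3.1 kg.
Tool frame: the origin (TCP) lies where the fingers leave the gripper's body, on its centre line; the fingertips stand 73 mm ahead of it and the grasp point (between the pads) lies 54 mm ahead of it; z points along the fingers, y is the line along which they close (so a half turn about z gives the same grasp; the last joint's range is limited). The gripper opens to 85 mm and grips with 20 to 120 N. Pads are 22 mm wide; open, the fingers measure 114 mm over their backs; the gripper's body (76 mm by 85 mm) begins 54 mm behind the grasp point. The pads swing forward as they close: fully open they stand 13 mm farther back than shut.
Start: joints at [1.147, 0.527, 1.433, -0, 1.181, -0.178], TCP at [151.436, 606.353, 303.91] pointing down, gripper open.
Joint ranges: [-3.08, 3.08], [-0.75, 2.2], [0.22, 2.44], [-1.43, 4.57], [0, 2.65], [-2.85, 2.85]. Speed limits (rad/s): [2.79, 2.79, 3.14, 3.14, 3.14, 3.14].

INTERFACE

Orientations are given as [roll, pitch, yaw] about the fixed x, y, z axes, in that order (R = Rz(yaw) Ry(pitch) Rx(roll)).
In Python, from station import bot, snapshot, nets gives the robot as it stands. The module is installed in compiled form; this text tells all that it offers.
- The arm moves only by the shell command python3 -m crank 'ROWS' [FORCE]. ROWS is JSON, a list that holds one entry, the list of rows, each a list of 7 numbers: the opening in per cent of the stroke, from 0 (shut) to 100 (fully open), then the shift along the tool's x, y, z in m, then the turn, a rotation vector about the tool's x, y, z in rad. In form: [[[claw, dx, dy, dz, rx, ry, rz], ...]]. A call has 1 to 20 rows; each row is the pose to reach, as a shift and turn from the pose commanded when the call began, along the tool's axes at that moment; what a row does not reach only later rows make up. A row lasts 1/10 s, in which the tool goes at most 50 mm and 8.59 degrees, less where a joint would pass 70% of its speed; a pose out of reach is approached as far as the arm can. A call with a gripper value outside its range is refused whole. The fingers move at their own pace and stop on an object; FORCE is the grip in N (left out, the last holds). Time passes only in rows, so rows that repeat a pose let the fingers close. It gives the time, the measured TCP pose, the force, the opening and the grip force at its end, in the units of the state.
- bot.state(): the state, without advancing time (a new reading comes with each control period).
- snapshot(name): name is "scene" or "top" or "wrist"; returns a dict with "pixels" (400x640x3 uint8, red, green, blue), "K" (3x3 intrinsics, pixels), "k1" (the pictures are not rectified: a ray, as slopes to the right and down, at radius r is drawn at 1 + k1 r^2 times it, then the intrinsics apply), "eye" and "rotation" of the camera in the world. Camera axes: x right, y down, z forward; pixel columns grow to the right and rows downward; lengths in mm; the calibration is good to about 2 mm. A picture is of the moment at which its call begins. There is no depth.
- bot.job_done(): hands the job in; it is judged then, once.
Trained networks look in the newest picture that a camera, given by its name, has taken for a name from the list of things; names that differ only in an ending like _2 or _b are one class to them, and where a whole thing is asked for, a point or a joint stands for the part that bears it (a point fixed in the world has none). Each returns a list of dicts, best first, with "score" (0 to 1); they miss things now and then, are a little off and sometimes report something else, mostly with a low value. They report only what shows in the picture. A call takes as long as a camera call.
- nets.masks_of(label, camera): "pixels" (400x640 bool, what is visible of it) and "bbox" ([left, top, right, bottom] in pixels, round what is visible of it).
The state is a dict: "t": time; "joints": joint angles; "qvel": joint speeds; "joint_torque": joint torques, N m; "position": TCP position; "tcp_rot": TCP orientation; "contact_force": force on the tool from outside, world axes, zero at the start; "moment": the same for the moment, N m; "width": finger opening in mm; "gripper_force": force on a finger pad.
Only numpy, scipy, OpenCV 4.12 (cv2) and the standard library are available. Lean on these libraries where they do the work, as an engineer would, in place of code of your own. Each camera call takes 0.05 s, during which the arm holds its last target. There are 200 camera calls.

## Working session

There is one attempt and no reset: what is moved stays moved. The work goes in short steps, Python scripts to look and compute and a shell command to move; the robot and the scene stay as the last step left them, time stands still between calls to the robot, and variables do not carry over. Pictures are saved under pics/ and viewed, at most 10 in all, crops included, and the job is handed in when it is done.

```bash
mkdir -p pics; python3 - <<'E'
from station import bot,snapshot,nets
import cv2,numpy as np
s=bot.state();print({k:np.round(s[k],3) for k in('t','position','tcp_rot','contact_force','width')})
for n in("scene","top"):
    d=snapshot(n);cv2.imwrite(f"pics/{n}0.png",d["pixels"][:,:,::-1])
    print(n,np.round(d["K"],1).tolist(),d["k1"],np.round(d["eye"]),np.round(d["rotation"],3).tolist())
    for l in("organizer","paddle","push_face","tray","catch"):
        print(l,[(round(m["score"],2),m["bbox"]) for m in nets.masks_of(l,n)[:2]])
E
```

```text
{'t': np.float64(0.0), 'position': array([151.224, 605.871, 302.941]), 'tcp_rot': array([-3.139, -0.   ,  2.897]), 'contact_force': array([0.21 , 0.14 , 0.782]), 'width': np.float64(85.558)}
scene [[477.1, 0.0, 323.7], [0.0, 477.1, 196.2], [0.0, 0.0, 1.0]] -0.026846750885852498 [1142. -457.  872.] [-2.339, -0.001, 0.827]
organizer [(0.76, [199.3, 163.5, 399.6, 341.9])]
paddle [(0.63, [206.7, 220.3, 288.1, 286.8])]
push_face [(0.6, [215.7, 160.2, 352.2, 272.4])]
tray [(0.62, [214.7, 161.8, 347.7, 276.4]), (0.25, [346.6, 182.3, 379.6, 219.4])]
catch [(0.86, [204.2, 216.5, 288.9, 286.4])]
top [[475.4, 0.0, 311.3], [0.0, 475.4, 201.6], [0.0, 0.0, 1.0]] -0.08183231337424253 [ 370.   56. 1127.] [-2.92, -0.004, -1.584]
organizer [(0.57, [265.8, 134.7, 426.1, 278.5])]
paddle [(0.9, [397.0, 153.6, 418.8, 257.1]), (0.63, [270.6, 142.9, 304.8, 185.5])]
push_face [(0.98, [309.9, 155.2, 419.7, 275.8]), (0.28, [219.0, 225.6, 265.0, 279.7])]
tray [(0.93, [313.5, 155.4, 420.3, 276.6])]
catch [(0.55, [396.6, 158.3, 421.1, 256.8])]
```

View pics/top0.png

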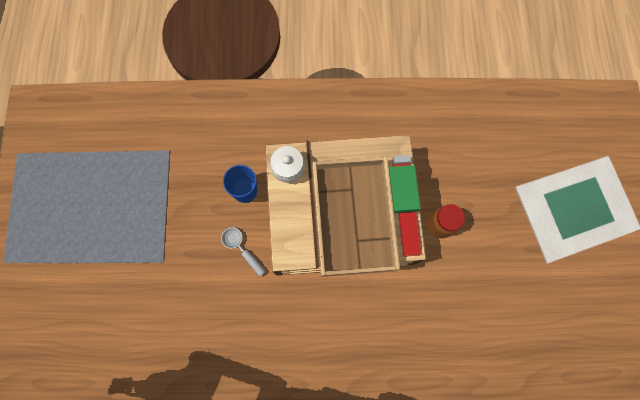

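View pics/scene0.png

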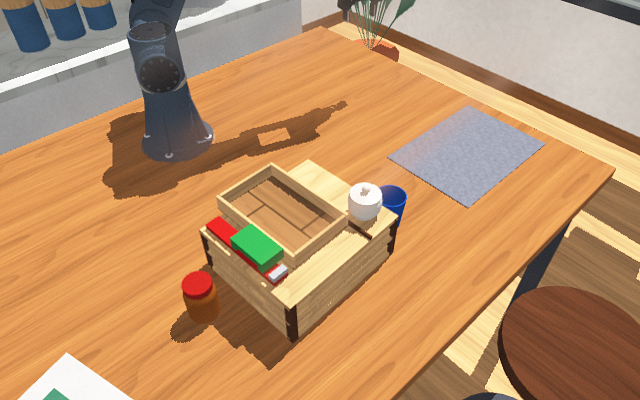

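Top view: red paddle at about (411,235), green block at (404,188), tooth at (402,160), and jar at (451,219) to the right of the lane. Both views show the lane free. Next I'll fit the organizer's pose from the coloured corners.

```bash
cat > h.py <<'E'
import numpy as np,cv2
from scipy.spatial.transform import Rotation as R
def cam(d):
    r=np.array(d["rotation"]); M=R.from_euler('xyz',r).as_matrix() if r.size==3 else r.reshape(3,3)
    return np.array(d["K"]),np.array([d["k1"],0,0,0,0.]),np.array(d["eye"],float),M
def ray(d,uv,z):
    K,k,e,M=cam(d); p=cv2.undistortPoints(np.array(uv,float).reshape(-1,1,2),K,k)[:,0]
    v=np.c_[p,np.ones(len(p))]@M.T
    return e+v*((z-e[2])/v[:,2])[:,None]
def mask(d,col,box):
    p=d["pixels"].astype(int);r,g,b=p[...,0],p[...,1],p[...,2]
    m=(r>110)&(g<60)&(b<60) if col=="red" else (g>90)&(r<90)&(b<110)
    o=np.zeros_like(m);x0,y0,x1,y1=box;o[y0:y1,x0:x1]=m[y0:y1,x0:x1];return o.astype(np.uint8)
def quad(m):
    return cv2.boxPoints(cv2.minAreaRect(cv2.findNonZero(m)))
E
python3 - <<'E'
from h import *
from station import snapshot
for n,b in(("top",(385,145,430,262)),("scene",(200,205,300,290))):
    d=snapshot(n)
    for c,z in(("red",139),("green",170)):
        m=mask(d,c,b);m=cv2.morphologyEx(m,cv2.MORPH_OPEN,np.ones((2,2),np.uint8)) 
        pts=cv2.findNonZero(m)[:,0].astype(float); w=ray(d,pts,z)[:,:2].astype(np.float32)
        (cx,cy),s,a=cv2.minAreaRect(w); print(n,c,len(pts),np.round([cx,cy,*s,a],1),np.round(cv2.boxPoints(((cx,cy),s,a))).tolist())
    im=d["pixels"][b[1]-10:b[3]+10,b[0]-10:b[2]+10,::-1]
    cv2.imwrite(f"pics/{n}c.png",cv2.resize(im,None,fx=4,fy=4))
E
```

```text
top red 749 [ 573.1 -155.8  198.7   37.     3.6] [[473.0, -144.0], [475.0, -181.0], [673.0, -168.0], [671.0, -131.0]]
top green 1182 [ 610.4 -147.3   93.9   56.8    3.5] [[562.0, -122.0], [565.0, -178.0], [659.0, -173.0], [656.0, -116.0]]
scene red 863 [ 593.7 -209.7  218.3  136.4    2.3] [[482.0, -146.0], [487.0, -282.0], [706.0, -273.0], [700.0, -137.0]]
scene green 1343 [ 627.1 -153.   109.    63.3    3.5] [[571.0, -125.0], [575.0, -188.0], [683.0, -181.0], [680.0, -118.0]]
```

View pics/topc.png

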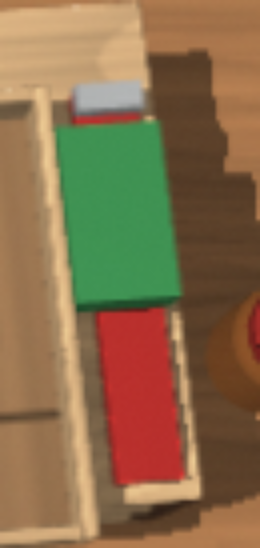

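The crop shows the free red strip between the push face (crop row 305) and the paddle's near end (row 480). In world coordinates:
- **Paddle near end:** (474, -162)
- **Push face:** x ≈ 565
- **Yaw:** ≈ 0.063 rad

I'm aiming at (519, -159), going round by a raised waypoint with the fingers shut.

```bash
python3 -m crank '[[[0,-0.315,-0.237,-0.1,0,0,-0.3],[0,-0.315,-0.237,-0.1,0,0,-0.307],[0,-0.315,-0.237,-0.1,0,0,-0.307],[0,-0.315,-0.237,-0.1,0,0,-0.307],[0,-0.315,-0.237,-0.1,0,0,-0.307],[0,-0.315,-0.237,-0.1,0,0,-0.307],[0,-0.315,-0.237,-0.1,0,0,-0.307],[0,-0.315,-0.237,-0.1,0,0,-0.307],[0,-0.315,-0.237,-0.1,0,0,-0.307],[0,-0.542,-0.653,-0.02,0,0,-0.307],[0,-0.542,-0.653,-0.02,0,0,-0.307],[0,-0.542,-0.653,-0.02,0,0,-0.307],[0,-0.542,-0.653,-0.02,0,0,-0.307],[0,-0.542,-0.653,-0.02,0,0,-0.307],[0,-0.542,-0.653,-0.02,0,0,-0.307],[0,-0.542,-0.653,-0.02,0,0,-0.307],[0,-0.542,-0.653,-0.02,0,0,-0.307],[0,-0.542,-0.653,-0.02,0,0,-0.307],[0,-0.542,-0.653,-0.02,0,0,-0.307],[0,-0.542,-0.653,-0.02,0,0,-0.307]]]' 40
python3 - <<'E'
from h import *
from station import bot,snapshot
s=bot.state();print({k:np.round(s[k],3) for k in('t','position','tcp_rot','contact_force','width')})
d=snapshot("wrist");cv2.imwrite("pics/w1.png",d["pixels"][:,:,::-1])
for c,z in(("red",139),("green",170)):
    m=cv2.morphologyEx(mask(d,c,(0,0,640,400)),cv2.MORPH_OPEN,np.ones((5,5),np.uint8))
    n,l,st,_=cv2.connectedComponentsWithStats(m);i=1+st[1:,4].argmax()
    w=ray(d,cv2.findNonZero((l==i).astype(np.uint8))[:,0],z)[:,:2].astype(np.float32)
    r=cv2.minAreaRect(w);print(c,st[i],np.round(r[2],2),np.round(cv2.boxPoints(r)).tolist())
E
```

```text
t: 2.7
position: [520.1, -162.0, 322.9]
tcp_rot: [-3.141, 0.0, -3.084]
contact_force: [-0.1, 0.3, 0.1]
width: -0.2
gripper_force: 0.0
{'t': np.float64(2.7), 'position': array([ 520.131, -161.973,  322.862]), 'tcp_rot': array([-3.141,  0.   , -3.084]), 'contact_force': array([-0.138,  0.343,  0.11 ]), 'width': np.float64(-0.21)}
red [ 299  141   45  107 4314] 3.61 [[475.0, -147.0], [478.0, -183.0], [567.0, -177.0], [565.0, -142.0]]
green [  0 202  21  43 533] 79.01 [[530.0, -389.0], [563.0, -395.0], [565.0, -382.0], [533.0, -375.0]]
```

View pics/w1.png

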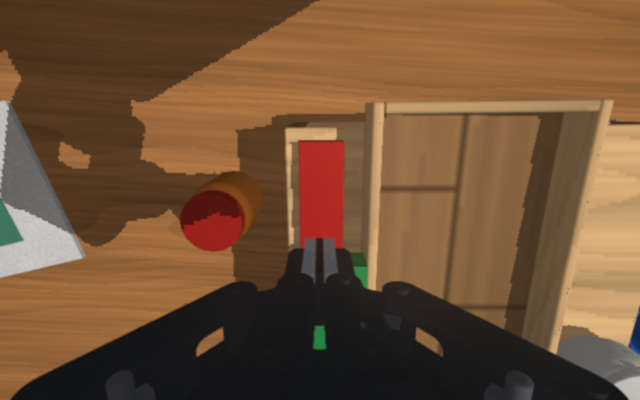

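The wrist view shows the fingers centred over the red strip. Its mid-line at x = 520 is y ≈ -162, which matches the TCP. I'm descending to just above it.

```bash
python3 -m crank '[[[0,0,0,0.04,0,0,0],[0,0,0,0.08,0,0,0],[0,0,0,0.1,0,0,0],[0,0,0,0.106,0,0,0],[0,0,0,0.106,0,0,0],[0,0,0,0.106,0,0,0]]]'; python3 -m crank '[[[0,0,0,0.002,0,0,0],[0,0,0,0.004,0,0,0],[0,0,0,0.006,0,0,0],[0,0,0,0.007,0,0,0],[0,0,0,0.007,0,0,0],[0,0,0,0.007,0,0,0]]]'
```

```text
t: 3.35
position: [519.8, -158.0, 219.2]
tcp_rot: [-3.14, 0.002, -3.078]
contact_force: [-0.1, -0.2, 0.1]
width: 0.0
gripper_force: 0.0
t: 3.95
position: [519.1, -158.6, 211.2]
tcp_rot: [-3.141, 0.0, -3.08]
contact_force: [-1.1, -0.5, 2.0]
width: 0.2
gripper_force: 1.3
```

```bash
python3 -m crank '[[[0,0,-0.001,0.002,0,0,0],[0,0,-0.002,0.004,0,0,0],[0,0,-0.003,0.006,0,0,0],[0,0,-0.003,0.008,0,0,0],[0,0,-0.003,0.009,0,0,0],[0,0,-0.003,0.009,0,0,0],[0,0,-0.003,0.009,0,0,0]]]'
```

```text
t: 4.65
position: [519.1, -161.2, 201.9]
tcp_rot: [3.141, -0.0, -3.079]
contact_force: [-0.3, 3.8, 5.4]
width: -0.4
gripper_force: 2.6
```

```bash
python3 -m crank '[[[0,0,0,0.001,0,0,0],[0,0,0,0.001,0,0,0],[0,0,0,0.001,0,0,0]]]'; python3 -m crank '[[[0,-0.005,0,0,0,0,0],[0,-0.01,0,0,0,0,0],[0,-0.015,0,0,0,0,0],[0,-0.02,0,0,0,0,0],[0,-0.025,0,0,0,0,0],[0,-0.03,0,0,0,0,0],[0,-0.03,0,0,0,0,0]]]'
```

```text
t: 4.95
position: [519.1, -161.2, 201.4]
tcp_rot: [3.141, -0.0, -3.079]
contact_force: [-1.3, 4.7, 9.0]
width: 0.0
gripper_force: 4.2
t: 5.65
position: [545.6, -159.7, 201.3]
tcp_rot: [3.141, -0.01, -3.077]
contact_force: [-9.5, 0.3, 14.0]
width: -0.0
gripper_force: 7.1
```

```bash
python3 -m crank '[[[0,-0.004,0,-0.0005,0,0,0],[0,-0.008,0,-0.0007,0,0,0],[0,-0.012,0,-0.0007,0,0,0],[0,-0.016,0,-0.0007,0,0,0],[0,-0.02,0,-0.0007,0,0,0],[0,-0.02,0,-0.0007,0,0,0]]]'; python3 - <<'E'
from h import *
from station import snapshot
d=snapshot("scene");cv2.imwrite("pics/s2.png",cv2.resize(d["pixels"][150:300,180:400,::-1],None,fx=3,fy=3))
E
```

```text
t: 6.25
position: [566.6, -158.9, 201.5]
tcp_rot: [3.142, -0.007, -3.078]
contact_force: [-7.2, -0.8, 8.8]
width: 0.1
gripper_force: 4.3
```

View pics/s2.png

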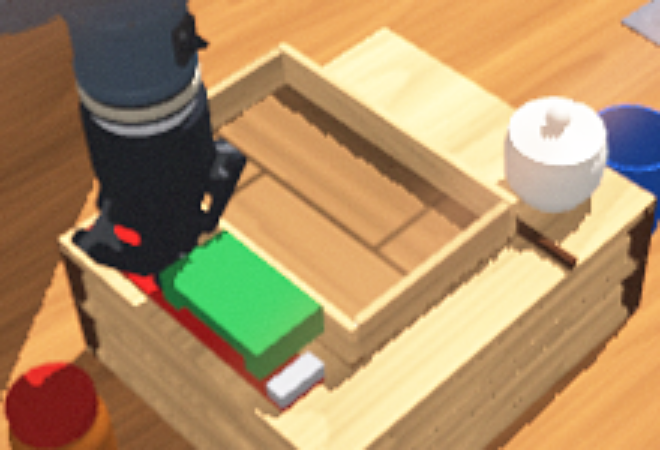

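The crop shows the finger against the green block at (190,280), with the block's nose just reaching the lowered steel tooth at (295,380). The catch is held down and the bystanders are untouched. I'll continue the push.

```bash
python3 -m crank '[[[0,-0.004,0,0,0,0,0],[0,-0.008,0,0,0,0,0],[0,-0.012,0,0,0,0,0],[0,-0.016,0,0,0,0,0],[0,-0.016,0,0,0,0,0]]]'; python3 -m crank '[[[0,-0.004,0,0,0,0,0],[0,-0.008,0,0,0,0,0],[0,-0.012,0,0,0,0,0],[0,-0.015,0,0,0,0,0],[0,-0.015,0,0,0,0,0]]]'
```

```text
t: 6.8
position: [582.2, -157.9, 201.5]
tcp_rot: [3.141, -0.008, -3.078]
contact_force: [-7.9, -0.7, 9.7]
width: 0.2
gripper_force: 4.6
t: 7.3
position: [596.9, -157.0, 201.5]
tcp_rot: [3.141, -0.009, -3.078]
contact_force: [-8.8, -0.5, 9.3]
width: -0.1
gripper_force: 4.9
```

```bash
python3 -m crank '[[[0,-0.002,0,0,0,0,0],[0,-0.004,0,0,0,0,0],[0,-0.004,0,0,0,0,0]]]'; python3 -m crank '[[[0,-0.002,0,0,0,0,0],[0,-0.003,0,0,0,0,0],[0,-0.003,0,0,0,0,0]]]'
```

```text
t: 7.6
position: [600.7, -156.7, 201.5]
tcp_rot: [3.141, -0.009, -3.078]
contact_force: [-9.1, -0.0, 9.5]
width: 0.2
gripper_force: 4.9
t: 7.9
position: [603.5, -156.5, 201.5]
tcp_rot: [3.141, -0.01, -3.078]
contact_force: [-8.5, -0.8, 9.9]
width: 0.5
gripper_force: 5.0
```

```bash
python3 -m crank '[[[0,-0.0015,0,0,0,0,0],[0,-0.003,0,0,0,0,0],[0,-0.003,0,0,0,0,0]]]'; python3 -m crank '[[[0,-0.001,0,0,0,0,0],[0,-0.002,0,0,0,0,0],[0,-0.002,0,0,0,0,0]]]'
```

```text
t: 8.2
position: [604.4, -156.5, 201.5]
tcp_rot: [3.141, -0.015, -3.078]
contact_force: [-14.2, -1.4, 13.9]
width: 0.4
gripper_force: 5.3
t: 8.5
position: [604.7, -156.5, 201.5]
tcp_rot: [3.14, -0.019, -3.077]
contact_force: [-19.6, -1.9, 16.1]
width: -0.1
gripper_force: 5.3
```

Force is rising with no further motion, so the tray is on its stop at x ≈ 604. I'm backing off slightly, then lifting clear.

```bash
python3 -m crank '[[[0,0.004,0,0,0,0,0],[0,0.007,0,-0.001,0,0,0],[0,0.01,0,-0.005,0,0,0],[0,0.012,0,-0.012,0,0,0],[0,0.012,0,-0.03,0,0,0],[0,0.012,0,-0.07,0,0,0],[0,0.012,0,-0.11,0,0,0],[0,0.05,0,-0.14,0,0,0],[0,0.1,0,-0.15,0,0,0],[0,0.15,0,-0.15,0,0,0],[0,0.17,0,-0.15,0,0,0],[0,0.17,0,-0.15,0,0,0]]]'; python3 - <<'E'
from h import *
from station import snapshot
d=snapshot("scene");cv2.imwrite("pics/s3.png",cv2.resize(d["pixels"][150:300,180:400,::-1],None,fx=3,fy=3))
d=snapshot("top");m=mask(d,"green",(385,145,430,262))
w=ray(d,cv2.findNonZero(m)[:,0],170)[:,:2].astype(np.float32);print(np.round(cv2.boxPoints(cv2.minAreaRect(w))).tolist())
E
```

```text
t: 9.7
position: [439.2, -166.0, 351.6]
tcp_rot: [3.141, -0.003, -3.081]
contact_force: [-0.0, -0.2, -0.8]
width: -0.1
gripper_force: 0.0
[[607.0, -117.0], [611.0, -174.0], [710.0, -168.0], [707.0, -111.0]]
```

View pics/s3.png

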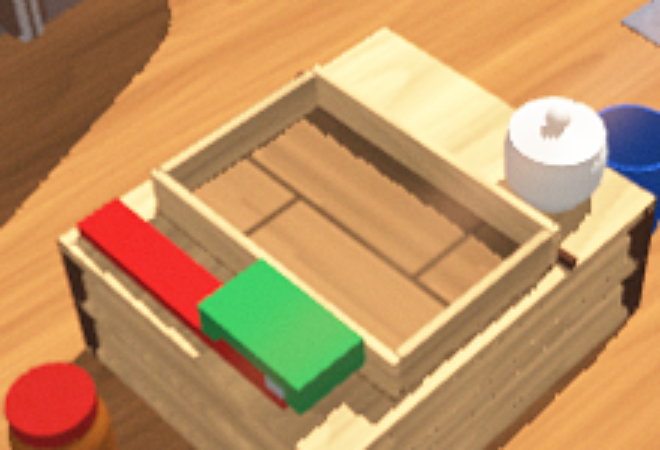

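The tray is home: its face is at x ≈ 609, moved about 46 mm. The red paddle is raised again and the tooth sits behind the nose at (275,382). The bowl, cup and jar are where they were, and the arm is clear.

```bash
python3 -c "from station import bot;print(bot.job_done())"
```

```text
the job is handed in; nothing more can be done
None
```

I pressed the catch down, slid the tray in to its stop and let the catch spring back up behind it; the last pictures showed it locked with the bowl, cup and jar unmoved (I didn't check the teaspoon), and the job is handed in, with no verdict returned.

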